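# Push a boxed ware down its rack lane clear of the blacked rails

## Task

The carton standing askew before the only empty lane of the iron-railed rack goes into that lane: push it in with your fingertips until it is fully home, square and flush against the wooden back board, then take your hand away. The rails are freshly blacked and would smear, so neither the carton nor you may ever touch a rail. Do not grip, lift or tip the carton, and leave all the other wares where they stand.

Things in the scene. Friction and masses are not known exactly. Their poses are not given: they have to be found in the camera images.
- carton: Kraft carton, lift-off lid, white paper band over its middle; loose, 0.3 to 0.65 kg, on the table before the empty lane. 110 mm long (x, roughly towards the lane's end), 100 wide (y), 65 high (z up). Origin: centre of underside. Starts up to 25 mm off the lane's centre line, turned up to 0.3 rad, its far end 25 to 60 mm short of the rails. Slides under 1.5 to 5 N and stays where left.
- lane_mouth (a point): Mouth of the empty lane, at table height on its centre line, level with the rails' near ends. x points down the lane to the back board, y to the left across it, z up. The lane is 120 mm wide in the clear (rail faces at y = +60 and -60 mm) and 130 mm deep; its floor is the table top.
- lane_end (a point): End of the same lane: table height, centre line, on the near face of the wooden back board. Axes as lane_mouth; it lies at x = +130 mm from there. The board stands 75 mm high, 18 mm thick and 420 mm wide, and is fixed.
- rails: The rack's four black iron rails, fixed, parallel at 130 mm spacing, making three lanes. Each is 10 mm thick, runs 130 mm from the back board to its rolled front foot, top 30 mm above the table. Origin: table height, middle of the rack, level with the rails' near ends; x down the lanes, y to the left; rail centre lines at y = -195, -65, +65, +195 mm.
- stock_a: A carton like the first, 110 x 100 x 65 mm, loose, already home in one of the other two lanes; x axis down the lane. Origin: centre of its underside.
- stock_b: As stock_a, home in the last lane.
- turtle: Loose bystander, origin under its centre: iron turtle paperweight, 62 x 50 mm, 28 mm high, standing before one of the other lanes near its mouth.
- opener: Loose bystander, origin under its centre: forged letter opener lying flat before one of the other lanes, about 216 mm long along its x axis (from -100 to +116 mm), 20 mm wide, 10 mm high.
- mug: Loose bystander, origin under its centre: amber glass mug, 80 mm wide, 95 mm high, handle at its +y; stands to the left of the rack.
- bird_head: Loose bystander, origin under its centre: bronze-brown forged bird's head, 48 mm across, 78 mm high; stands to the right of the rack.
- round_tin: Loose bystander, origin under its centre: black round lidded tin, 114 mm across, 50 mm high, to the right of the rack.
- door_handle: Loose bystander, origin under its centre: black forged door handle on its plate, 252 mm long along x, 42 mm wide, 52 mm high, lying to the left of the rack.
Not all that is in view belongs to the job. Leave any pink or turquoise look-alike of the carton alone.

How it is judged:
At the end, for the whole second after the job is handed in: The carton stands flat and at rest in the lane that was empty, its far end within 5 mm of the back board (its centre at least 70 mm past the lane's mouth, home being 75), between the rails without touching (within 10 mm of the centre line), square to the lane within 0.06 rad, and released (x of carton in the frame of lane_mouth above 0.07 m and y of carton in the frame of lane_mouth between -0.01 and 0.01 m and angle between the x axis of carton and the x axis of lane_mouth, either way round below 0.06 rad and angle between carton's own z axis and vertical below 0.03 rad and height (world z) of carton below 0.003 m and linear speed of carton below 0.005 m/s and contact force between carton and the fingers below 0.1 N).
It fails at once if something (the carton or the robot) touches an iron rail (contact force between rails and anything else above 0.2 N).
It fails at once if the carton is lifted off the table or tipped (height (world z) of carton above 0.006 m or angle between carton's own z axis and vertical above 0.12 rad).
It fails at once if one of the two cartons already home is moved by more than 15 mm (distance of any of stock_a, stock_b from where it was at the start of the episode above 0.015 m).
It fails at once if another ware is moved by more than 15 mm (distance of any of turtle, opener, mug, bird_head, round_tin, door_handle from where it was at the start of the episode above 0.015 m).
It also fails if it takes over 58 s, if anything falls off the work surface, if the arm or the gripper's body presses on something with over 40 N, if the wrist force passes 120 N, or if a joint passes its speed limit or range.

## Robot

A 7-joint arm with a two-finger parallel gripper is mounted at the origin on the work surface. World frame = base frame: x ahead of the robot, y to its left, z up, the work surface at z = 0. Lengths are in m, angles in rad, forces in N, time in s.
With the tool pointing down it reaches from about 0.425 to 0.875 m from the base axis. Payload 4.7 kg.
Tool frame: the origin (TCP) lies at the very end of the fingers, on their centre line; the grasp point (between the pads) lies 19 mm behind it; z points along the fingers, y is the line along which they close (so a half turn about z gives the same grasp; the last joint's range is limited). The gripper opens to 87 mm and grips with 3 to 60 N. Pads are 19 mm wide; open, the fingers measure 117 mm over their backs; the gripper's body (75 mm by 190 mm) begins 51 mm behind the grasp point.
Start: joints at [-1.318, 0.321, -0.07, 1.45, 0.023, 1.371, -0.057], TCP at [0.154, 0.632, 0.223] pointing down, gripper open.
Joint ranges: [-2.86, 2.86], [-0.3, 2.09], [-1.38, 1.24], [0.06, 2.45], [-1.56, 4.7], [0.09, 2.05], [-2.69, 2.69]. Speed limits (rad/s): [2.57, 2.57, 3.14, 3.14, 3.14, 3.14, 3.14].

## Interface

Orientations are given as a rotation vector (axis times angle).
In Python, from bench import ctrl, get_image, job gives the robot as it stands.
- The arm moves only by the shell command python3 -m crank 'ROWS' [FORCE]. ROWS is JSON, a list that holds one entry, the list of rows, each a list of 5 numbers: the shift along the tool's x, y, z in mm, then the turn about the tool's z in rad, then the closure, from -1 (fully open) to 1 (shut), so that 0 is half open. A call has 1 to 10 rows; each row shifts and turns the commanded pose from where the row before left it, along the tool's axes as they then stand; what a row does not reach is not made up. A row lasts 1/12 s, in which the tool goes at most 41.7 mm and 7.16 degrees, less where a joint would pass 70% of its speed; a pose out of reach is approached as far as the arm can. A call with a gripper value outside its range is refused whole. The fingers move at their own pace and stop on an object; FORCE is the grip in N (left out, the last holds). Time passes only in rows, so rows that do not move let the fingers close. It gives the time, the measured TCP pose, the force, the opening and the grip force at its end, in the units of the state.
- ctrl.get_state(): the state, without advancing time (a new reading comes with each control period).
- get_image(name): name is "side" or "top" or "wrist"; returns a dict with "pixels" (384x512x3 uint8, red, green, blue), "fx", "fy", "cx", "cy" (pixels), "T" (4x4, takes a point from camera to world coordinates); the wrist camera has in their place "T_tool_cam" (4x4, takes a point from camera to tool coordinates, whose origin is the TCP and whose axes are the flange's). Camera axes: x right, y down, z forward; pixel columns grow to the right and rows downward; lengths in m; the calibration is good to about 2 mm. A picture is of the moment at which its call begins: read the wrist's pose just before it. There is no depth.
- job.close_job(): hands the job in; it is judged then, once.
The state is a dict: "time": time; "joint_positions": joint angles; "qd": joint speeds; "joint_torque": joint torques, N m; "position": TCP position; "tool_rot": TCP orientation; "ft_force": force on the tool from outside, world axes, zero at the start; "torque": the same for the moment, N m; "grip_width": opening from 0.0 (shut) to 1.0 (fully open); "grip_force": force on a finger pad.
Only numpy, scipy, OpenCV 4.12 (cv2) and the standard library are available. Lean on these libraries where they do the work, as an engineer would, in place of code of your own. Each camera call takes 0.05 s, during which the arm holds its last target. There are 200 camera calls.

## Working session

There is one attempt and no reset: what is moved stays moved. The work goes in short steps, Python scripts to look and compute and a shell command to move; the robot and the scene stay as the last step left them, time stands still between calls to the robot, and variables do not carry over. Pictures are saved under pics/ and viewed, at most 11 in all, crops included, and the job is handed in when it is done.

```bash
mkdir -p pics; ls
python3 - <<'E'
from bench import ctrl,get_image
import cv2
s=ctrl.get_state();print(s)
for n in("top","side"):
    i=get_image(n);cv2.imwrite(f"pics/{n}0.png",i["pixels"][...,::-1]);print(n,i["fx"],i["fy"],i["cx"],i["cy"],i["T"])
E
```

```text
pics
{'time': 0.0, 'joint_positions': array([-1.3178969 ,  0.32181205, -0.07007744,  1.45165777,  0.02259524,
        1.37077687, -0.05690158]), 'qd': array([ 3.35032563e-05,  1.78813516e-03,  1.31274915e-03, -1.26663195e-03,
        1.13167492e-03,  1.73160056e-03, -5.84524738e-04]), 'joint_torque': array([ 2.31127542e-04, -4.91293716e+01, -4.03679274e-01, -3.12529492e+01,
       -6.37595449e-02,  4.39919543e-02,  1.93324217e-04]), 'position': array([0.15367195, 0.63101863, 0.2214772 ]), 'tool_rot': array([-3.74166810e-01, -3.11910044e+00,  2.92596716e-03]), 'ft_force': array([ 0.00721416, -0.92756124,  0.14050084]), 'torque': array([ 0.01977698, -0.00298445, -0.02064573]), 'grip_force': 0.0, 'grip_width': 1.0015321454841684}
top 436.7478173518568 436.7478173518568 256.33715989237396 193.49825987623032 [[ 1.23249775e-03 -9.97382702e-01  7.22926443e-02  4.30667897e-01]
 [-9.99998112e-01 -1.33789875e-03 -1.40957150e-03  1.46154036e-02]
 [ 1.50260247e-03 -7.22907704e-02 -9.97382468e-01  1.45659410e+00]
 [ 0.00000000e+00  0.00000000e+00  0.00000000e+00  1.00000000e+00]]
side 445.6922023706825 445.6922023706825 259.8485684517276 188.05444590271279 [[-0.96729942 -0.1645992   0.19297395  0.32554539]
 [-0.2533954   0.66035116 -0.7069138   0.79222766]
 [-0.01107313 -0.73269601 -0.68046597  0.77612179]
 [ 0.          0.          0.          1.        ]]
```

View pics/top0.png

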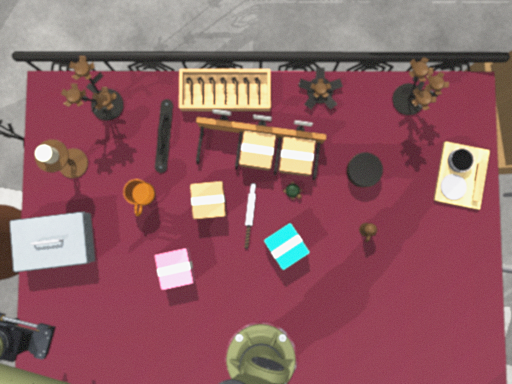

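View pics/side0.png

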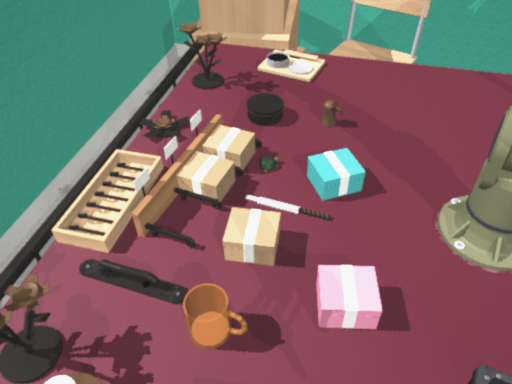

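The top view shows the empty left lane between rails at about (200,145) and (238,150). The carton is at (208,200), the stock at (257,150) and (297,155), the opener at (250,215), and the mug at (140,193). The side view agrees, and the arm is clear of the scene at lower left.

```bash
cat > h.py <<'E'
import numpy as np,cv2
from scipy.spatial.transform import Rotation as R
from bench import ctrl,get_image
def grab(n):
    s=ctrl.get_state();i=get_image(n)
    if n=="wrist":
        T=np.eye(4);T[:3,:3]=R.from_rotvec(s["tool_rot"]).as_matrix();T[:3,3]=s["position"]
        i["T"]=T@i["T_tool_cam"]
    return s,i
def cast(i,uv,z):
    uv=np.atleast_2d(uv).astype(float)
    d=np.c_[(uv[:,0]-i["cx"])/i["fx"],(uv[:,1]-i["cy"])/i["fy"],np.ones(len(uv))]@i["T"][:3,:3].T
    o=i["T"][:3,3];return (o+d*((z-o[2])/d[:,2])[:,None])[:,:2]
def proj(i,P):
    p=(np.atleast_2d(P)-i["T"][:3,3])@i["T"][:3,:3]
    return np.c_[p[:,0]/p[:,2]*i["fx"]+i["cx"],p[:,1]/p[:,2]*i["fy"]+i["cy"]]
def tool(s,w):  # world displacement (xyz m) -> tool mm
    return np.round(R.from_rotvec(s["tool_rot"]).inv().apply(w)*1000,1)
def yaw(s): # heading of tool -x, world
    x=-R.from_rotvec(s["tool_rot"]).as_matrix()[:,0];return np.arctan2(x[1],x[0])
E
python3 - <<'E'
from h import *
s,i=grab("top")
h=cv2.cvtColor(i["pixels"],cv2.COLOR_RGB2HSV)
for n,(u,v) in dict(carton=(200,190),sa=(257,140),board=(260,126),boardL=(203,121),boardR=(320,135),table=(225,230)).items(): print(n,h[v,u])
def show(n,m,z):
    c=max(cv2.findContours(m,cv2.RETR_EXTERNAL,cv2.CHAIN_APPROX_NONE)[0],key=cv2.contourArea)
    b=cv2.boxPoints(cv2.minAreaRect(c));w=cast(i,b,z)
    print(n,b.round(1).tolist(),w.round(4).tolist(),w.mean(0).round(4),"edges yaw",[round(float(np.arctan2(*(w[(k+1)%4]-w[k])[::-1])),3) for k in range(4)])
m=((h[...,0]<30)&(h[...,2]>130)).astype(np.uint8)
mm=np.zeros_like(m);mm[175:228,180:235]=m[175:228,180:235];show("carton",mm,.065)
m=((h[...,0]>8)&(h[...,0]<17)&(h[...,1]>150)&(h[...,2]>90)).astype(np.uint8)
mm=np.zeros_like(m);mm[112:145,190:330]=m[112:145,190:330];show("board",mm,.075)
print(yaw(s))
E
```

```text
carton [ 26  68 247]
sa [ 26  72 247]
board [ 14 140 159]
boardL [ 17 147 234]
boardR [ 17 145 230]
table [174 126 109]
carton [[188.60000610351562, 182.60000610351562], [222.6999969482422, 179.8000030517578], [224.1999969482422, 198.0], [190.10000610351562, 200.8000030517578]] [[0.5661, 0.2296], [0.5754, 0.1203], [0.5171, 0.1151], [0.5078, 0.224]] [0.5416 0.1722] edges yaw [-1.486, -3.052, 1.655, 0.095]
board [[281.0, 133.0], [296.0, 132.0], [296.20001220703125, 134.89999389648438], [281.20001220703125, 135.89999389648438]] [[0.7253, -0.0661], [0.7286, -0.1142], [0.7193, -0.1148], [0.716, -0.0667]] [ 0.7223 -0.0904] edges yaw [-1.502, -3.081, 1.64, 0.063]
-0.23874633812930415
```

Run:
```python
from h import *
s,i=grab("wrist");print(i["T_tool_cam"].round(3).tolist(),i["fx"],i["cx"],i["cy"])
p=s["position"];print(p,tool(s,np.array([.50,.16,.36])-p))
```

```text
[[0.001, -0.961, -0.275, 0.076], [1.0, 0.001, 0.0, 0.001], [-0.0, -0.275, 0.961, -0.163], [0.0, 0.0, 0.0, 1.0]] 309.5152002139502 253.64821272384594 190.96846555951169
[0.15369888 0.63112888 0.22170166] [-447.9 -376.1 -137.7]
```

```bash
python3 -m crank '[[[0,0,-34,0,-1],[0,0,-33,0,-1],[-30,-25,0,0,-1],[-30,-25,0,0,-1],[-30,-25,0,0,-1],[-30,-25,0,0,-1],[-30,-25,0,0,-1],[-30,-25,0,0,-1],[-30,-25,0,0,-1],[-30,-25,0,0,-1]]]'
python3 -m crank '[[[-30,-25,0,0,-1],[-30,-25,0,0,-1],[-30,-25,0,0,-1],[-30,-25,0,0,-1],[-30,-25,0,0,0.2],[-30,-25,0,0,0.2],[-30,-25,0,0,0.2],[0,0,0,-0.115,0.2],[0,0,0,0,0.2],[0,0,0,0,0.2]]]'
python3 - <<'E'
from h import *
s,i=grab("wrist");print(s["position"],yaw(s),s["grip_width"])
cv2.imwrite("pics/w1.png",i["pixels"][...,::-1])
E
```

```text
time: 1.03
position: [0.3404, 0.3786, 0.2896]
tool_rot: [0.374, 3.119, 0.0]
ft_force: [0.6, 0.4, 0.3]
grip_width: 0.998
grip_force: 0.0
time: 1.87
position: [0.502, 0.1611, 0.2894]
tool_rot: [-0.199, -3.135, -0.001]
ft_force: [0.1, 0.9, 0.2]
grip_width: 0.63
grip_force: 0.0
[0.50200884 0.16113168 0.28936658] -0.12650371510536007 0.6302006194265009
```

View pics/w1.png

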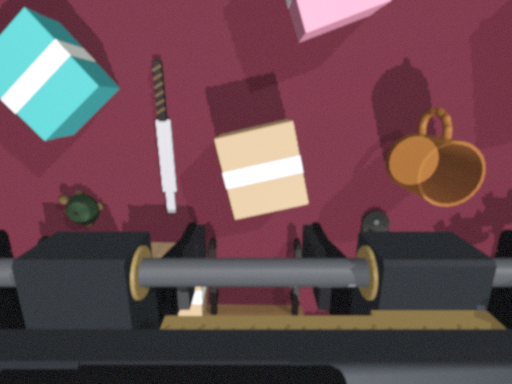

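The wrist picture shows the carton at (262,168), the opener at (165,140), the mug at (437,165), and the gripper hiding the lane below row 225. I'll raise and advance to see the rails.

```bash
python3 -m crank '[[[-17,0,-34,0,0.2],[-17,0,-34,0,0.2],[-17,0,-34,0,0.2],[-17,0,-34,0,0.2],[-12,0,-24,0,0.2],[0,0,0,0,0.2],[0,0,0,0,0.2]]]'
python3 - <<'E'
from h import *
s,i=grab("wrist");print(s["position"],yaw(s))
cv2.imwrite("pics/w2.png",cv2.resize(i["pixels"][:300,100:460,::-1],None,fx=2,fy=2,interpolation=cv2.INTER_CUBIC))
np.savez("w2.npz",T=i["T"],px=i["pixels"],k=[i["fx"],i["fy"],i["cx"],i["cy"]])
E
```

```text
time: 2.5
position: [0.582, 0.1525, 0.4502]
tool_rot: [0.193, 3.134, 0.001]
ft_force: [-0.9, -0.1, -1.2]
grip_width: 0.4
grip_force: 0.0
[0.5820238  0.15248862 0.45020608] -0.12328332373112881
```

View pics/w2.png

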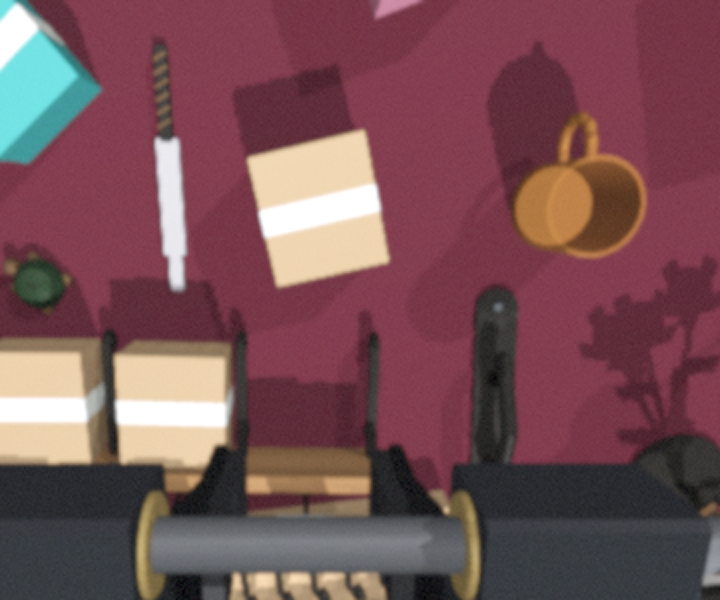

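The rails are clear at crop columns 241 and 374 (rows 330–450). Carton corners are at crop (247,156), (366,130), (389,262), (277,288).

```bash
cat > meas.py <<'E'
from h import *
def lid(i,roi,z=.065,vmin=200):
    u0,u1,v0,v1=roi;h=cv2.cvtColor(i["pixels"],cv2.COLOR_RGB2HSV)
    m=((h[...,2]>vmin)&((h[...,0]<35)|(h[...,1]<40))).astype(np.uint8);mm=np.zeros_like(m);mm[v0:v1,u0:u1]=m[v0:v1,u0:u1]
    mm=cv2.morphologyEx(mm,cv2.MORPH_CLOSE,np.ones((3,3)))
    c=max(cv2.findContours(mm,cv2.RETR_EXTERNAL,cv2.CHAIN_APPROX_NONE)[0],key=cv2.contourArea)
    w=cast(i,c[:,0],z);r=cv2.minAreaRect((w*1000).astype(np.float32));b=cv2.boxPoints(r)/1000
    e=b[1]-b[0] ; a=np.arctan2(e[1],e[0]);a=(a+np.pi/4)%(np.pi/2)-np.pi/4
    return np.array(r[0])/1000,np.array(r[1]),a
E
python3 - <<'E'
from meas import *
f=np.load("w2.npz");k=f["k"];i=dict(pixels=f["px"],T=f["T"],fx=k[0],fy=k[1],cx=k[2],cy=k[3])
print("carton c,size,yaw",lid(i,(215,305,55,155)))
g=i["pixels"].max(2).astype(int)
print(g[200,205:300].tolist())
for n,(a,b) in dict(R=(214,228),L=(278,295)).items():
    P=[]
    for v in range(172,222):
        row=g[v,a:b]; w=np.clip(75-row,0,None)
        if w.sum()>40: P.append(((a+np.arange(b-a))@w/w.sum(),v))
    P=np.array(P);W=cast(i,P,.03);vx,vy,x,y=cv2.fitLine(W.astype(np.float32),cv2.DIST_HUBER,0,.01,.01).ravel()
    print(n,P[0],P[-1],"yaw",np.arctan2(vy,vx)if vx>0 else np.arctan2(-vy,-vx),x,y,W[0],W[-1])
E
```

```text
carton c,size,yaw (array([0.51348511, 0.17187961]), array([109.68727875, 102.3210907 ]), np.float32(0.0949837))
[243, 242, 241, 240, 241, 239, 229, 202, 180, 172, 155, 129, 102, 76, 63, 64, 61, 64, 71, 85, 91, 96, 94, 95, 93, 91, 93, 92, 93, 95, 95, 92, 94, 93, 91, 92, 93, 91, 93, 94, 93, 94, 94, 91, 97, 94, 92, 91, 96, 95, 96, 94, 94, 96, 95, 93, 98, 93, 92, 94, 92, 92, 93, 92, 90, 84, 84, 84, 80, 83, 84, 84, 88, 92, 95, 94, 92, 89, 76, 68, 64, 66, 73, 95, 117, 129, 131, 129, 132, 131, 132, 131, 130, 128, 132]
R [219.91 172.  ] [220.86842105 221.        ] yaw -0.112001546 0.66557586 0.07757539 [0.62796849 0.08260221] [0.72815135 0.06917755]
L [285.75757576 172.        ] [284.82442748 221.        ] yaw -0.13118434 0.69703215 0.20216286 [0.64344714 0.20852785] [0.74390603 0.19722405]
```

```bash
python3 -m crank '[[[23.4,33.6,0,0,-1],[23.4,33.6,0,0,-1],[23.4,33.6,0,0,-1],[0,0,25,0.121,-1],[0,0,25,0.121,-1],[0,0,25,0.121,-1],[0,0,25,0.121,-1],[0,0,25,0.121,-1],[0,0,25,0.121,-1],[0,0,25,0.121,-1]]]'
python3 -m crank '[[[0,0,25,0.121,-1],[0,0,25,0.121,-1],[0,0,25,0.121,-1],[0,0,25,0.121,-1],[0,0,25,0.121,-1],[0,0,25,0.12,-1],[0,0,0,0,-1],[0,0,0,0,-1]]]'
cat > st.py <<'E'
from h import *
d=np.array([np.cos(-.122),np.sin(-.122)]);l=np.array([-d[1],d[0]])
def st(): 
    s=ctrl.get_state();p=s["position"];print("s %.4f t %.4f z %.4f yawrel %.4f F(d,l,z) %.1f %.1f %.1f w %.2f time %.1f"%(p[:2]@d,p[:2]@l,p[2],yaw(s)+.122,s["ft_force"][:2]@d,s["ft_force"][:2]@l,s["ft_force"][2],s["grip_width"],s["time"]))
if __name__=="__main__": st()
E
python3 st.py
```

```text
time: 3.38
position: [0.5219, 0.2602, 0.2717]
tool_rot: [-1.471, -2.773, 0.003]
ft_force: [0.3, -0.4, 0.1]
grip_width: 0.983
grip_force: 0.0
time: 4.05
position: [0.5217, 0.2596, 0.1227]
tool_rot: [-2.35, -2.083, 0.007]
ft_force: [-0.2, -0.8, 0.5]
grip_width: 0.998
grip_force: 0.0
s 0.4862 t 0.3211 z 0.1227 yawrel -1.5692 F(d,l,z) -0.1 -0.8 0.5 w 1.00 time 4.0
```

```bash
python3 -m crank '[[[0,0,30,0,-1],[0,0,30,0,-1],[0,0,25,0,-1],[-6,0,0,0,-1],[-6,0,0,0,-1],[-5,0,0,0,-1],[-4,0,0,0,-1],[-4,0,0,0,-1]]]'; python3 st.py
python3 -m crank '[[[-3,0,0,0,-1],[-3,0,0,0,-1],[-3,0,0,0,-1],[-2,0,0,0,-1],[-1,0,0,0,-1],[0,0,0,0,-1]]]'; python3 st.py
python3 - <<'E'
from h import *
s,i=grab("wrist");cv2.imwrite("pics/w3.png",i["pixels"][...,::-1])
E
```

```text
time: 4.72
position: [0.5228, 0.2347, 0.0418]
tool_rot: [2.356, 2.078, 0.006]
ft_force: [-0.8, -0.0, 0.3]
grip_width: 1.003
grip_force: 0.0
s 0.4903 t 0.2966 z 0.0418 yawrel -1.5740 F(d,l,z) -0.8 -0.1 0.3 w 1.00 time 4.7
time: 5.22
position: [0.5209, 0.2232, 0.0402]
tool_rot: [2.355, 2.078, 0.004]
ft_force: [3.9, 2.5, 2.8]
grip_width: 1.001
grip_force: 1.8
s 0.4899 t 0.2849 z 0.0402 yawrel -1.5737 F(d,l,z) 3.6 2.9 2.8 w 1.00 time 5.2
```

View pics/w3.png

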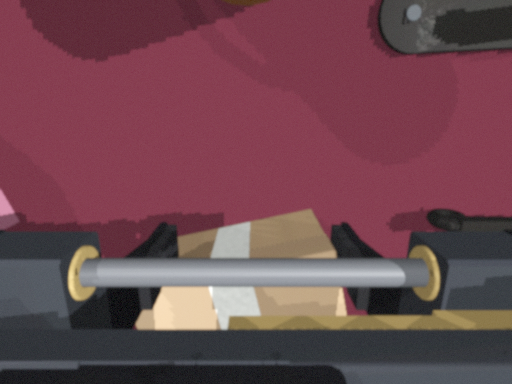

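The view shows the carton's near corner (312,211) sitting between the open fingers at columns 165 and 345. That would not square it, so I'll back off, half close the fingers, and push again.

```bash
python3 -m crank '[[[10,0,0,0,-1],[15,0,0,0,-1],[5,0,0,0,-1],[0,0,0,0,0.1],[0,0,0,0,0.1],[0,0,0,0,0.1],[0,0,0,0,0.1],[0,0,0,0,0.1],[0,0,0,0,0.1]]]'; python3 st.py
python3 -m crank '[[[-6,0,0,0,0.1],[-6,0,0,0,0.1],[-4,0,0,0,0.1],[-3,0,0,0,0.1],[-3,0,0,0,0.1],[-3,0,0,0,0.1],[-3,0,0,0,0.1],[0,0,0,0,0.1]]]'; python3 st.py
python3 - <<'E'
from h import *
s,i=grab("wrist");cv2.imwrite("pics/w4.png",i["pixels"][...,::-1])
E
```

```text
time: 6.02
position: [0.5236, 0.2522, 0.0396]
tool_rot: [-2.357, -2.077, 0.0]
ft_force: [0.2, -0.1, -0.1]
grip_width: 0.634
grip_force: 0.0
s 0.4891 t 0.3140 z 0.0396 yawrel -1.5745 F(d,l,z) 0.2 -0.1 -0.1 w 0.63 time 6.0
time: 6.68
position: [0.5204, 0.2245, 0.0399]
tool_rot: [2.356, 2.078, 0.001]
ft_force: [-0.3, 0.8, 0.3]
grip_width: 0.451
grip_force: 0.7
s 0.4892 t 0.2862 z 0.0399 yawrel -1.5741 F(d,l,z) -0.3 0.7 0.3 w 0.45 time 6.7
```

View pics/w4.png

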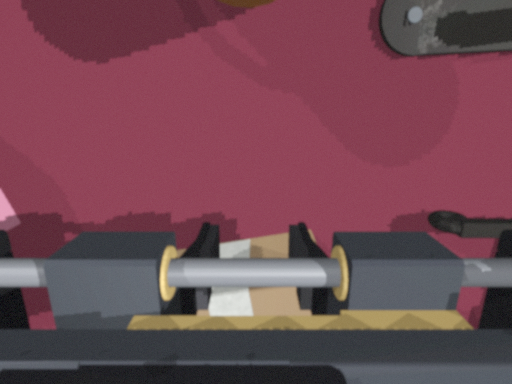

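The front finger now bears on the carton's side face near the corner (312,235), and the rear finger has not touched yet. I'll push on to the planned line, then back off and measure.

```bash
python3 -m crank '[[[-2,0,0,0,0.1],[-2,0,0,0,0.1],[-2,0,0,0,0.1],[-1,0,0,0,0.1],[0,0,0,0,0.1],[0,0,0,0,0.1]]]'; python3 st.py
python3 -m crank '[[[15,0,0,0,0.1],[25,0,-10,0,0.1],[30,0,-30,0,0.1],[30,0,-28,0,0.1],[30,0,-28,0,0.1],[0,0,-28,0,0.1],[0,0,0,0,0.1],[0,0,0,0,0.1]]]'
python3 - <<'E'
from st import *
s,i=grab("wrist");st();h=i["pixels"].copy()
cv2.imwrite("pics/w5.png",h[...,::-1])
np.savez("w5.npz",T=i["T"],px=i["pixels"],k=[i["fx"],i["fy"],i["cx"],i["cy"]])
E
```

```text
time: 7.23
position: [0.5193, 0.2177, 0.0397]
tool_rot: [2.356, 2.078, -0.0]
ft_force: [2.2, 2.9, 1.8]
grip_width: 0.453
grip_force: 1.1
s 0.4890 t 0.2793 z 0.0397 yawrel -1.5740 F(d,l,z) 1.8 3.1 1.8 w 0.45 time 7.2
time: 7.9
position: [0.5357, 0.3471, 0.1641]
tool_rot: [2.355, 2.079, 0.001]
ft_force: [-0.2, -0.8, -1.0]
grip_width: 0.45
grip_force: 0.0
s 0.4888 t 0.4084 z 0.1624 yawrel -1.5741 F(d,l,z) -0.5 -0.6 -0.4 w 0.45 time 8.0
```

View pics/w5.png

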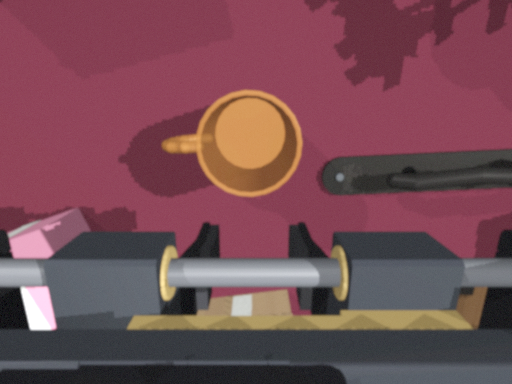

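Only the mug (250,140) and the door handle are visible here; the carton is hidden. I'll return to the overhead vantage.

```bash
python3 -m crank '[[[-34,0,-22,0,0.1],[-34,0,-22,0,0.1],[-34,0,-22,0,0.1],[-34,0,-22,0,0.1],[-34,0,-22,0,0.1],[-17,0,-12,-0.121,0.1],[0,0,-12,-0.121,0.1],[0,0,-12,-0.121,0.1],[0,0,-12,-0.121,0.1],[0,0,-12,-0.121,0.1]]]'
python3 -m crank '[[[0,0,-12,-0.121,0.1],[0,0,-12,-0.121,0.1],[0,0,-12,-0.121,0.1],[0,0,-12,-0.121,0.1],[0,0,-12,-0.121,0.1],[0,0,-12,-0.121,0.1],[0,0,-12,-0.121,0.1],[0,0,-12,-0.121,0.1],[0,0,0,0,0.1],[0,0,0,0,0.1]]]'
cat > look.py <<'E'
from meas import *
from st import *
import sys
s,i=grab("wrist");st()
P=proj(i,[[*( float(sys.argv[2])*d+.2217*l),.065]])[0];print("expected px",P)
u,v=P.astype(int);c,sz,a=lid(i,(max(u-70,0),u+70,max(v-75,0),min(v+75,230)))
print("carton s %.4f t-off %.4f yawrel %.4f size"%(c@d,c@l-.2217,a+.122),sz)
cv2.imwrite("pics/%s.png"%sys.argv[1],i["pixels"][...,::-1])
E
python3 look.py w6 .489
```

```text
time: 8.78
position: [0.5109, 0.1597, 0.3315]
tool_rot: [-1.623, -2.687, 0.006]
ft_force: [0.4, -0.2, 0.1]
grip_width: 0.446
grip_force: 0.0
time: 9.62
position: [0.5119, 0.1603, 0.4276]
tool_rot: [-0.2, -3.133, 0.002]
ft_force: [-0.2, -0.4, 0.3]
grip_width: 0.449
grip_force: 0.0
s 0.4884 t 0.2214 z 0.4273 yawrel -0.0051 F(d,l,z) -0.3 0.3 -0.7 w 0.45 time 9.7
expected px [253.61576123 149.18970685]
carton s 0.4821 t-off -0.0077 yawrel 0.1311 size [109.68023682 102.08010101]
```

View pics/w6.png

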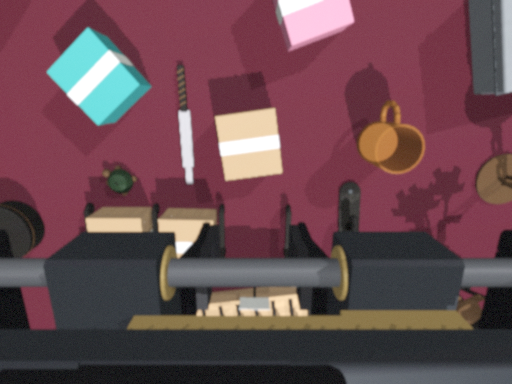

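The overhead view shows the carton at (248,145), still yawed +0.13 rad and 8 mm right. A two-finger push from its right side fixes both.

```bash
python3 -m crank '[[[2,-30.5,0,0,-0.2],[2,-30.5,0,0,-0.2],[2,-30.5,0,0,-0.2],[0,0,22,-0.121,-0.2],[0,0,22,-0.121,-0.2],[0,0,22,-0.121,-0.2],[0,0,22,-0.121,-0.2],[0,0,22,-0.121,-0.2],[0,0,22,-0.121,-0.2],[0,0,22,-0.121,-0.2]]]'
python3 -m crank '[[[0,0,22,-0.121,-0.2],[0,0,22,-0.121,-0.2],[0,0,22,-0.121,-0.2],[0,0,22,-0.121,-0.2],[0,0,22,-0.121,-0.2],[0,0,22,-0.121,-0.2],[0,0,0,0,-0.2],[0,0,0,0,-0.2]]]';python3 st.py
```

```text
time: 10.5
position: [0.4936, 0.0704, 0.2723]
tool_rot: [1.116, -2.934, -0.001]
ft_force: [0.3, 0.5, -0.2]
grip_width: 0.599
grip_force: 0.0
time: 11.17
position: [0.4947, 0.0674, 0.177]
tool_rot: [1.831, -2.542, 0.016]
ft_force: [0.7, -1.1, -1.1]
grip_width: 0.605
grip_force: 0.0
s 0.4828 t 0.1271 z 0.1770 yawrel 1.3704 F(d,l,z) 0.8 -1.0 -1.1 w 0.61 time 11.2
```

```bash
python3 -m crank '[[[0,0,30,-0.05,-0.2],[0,0,30,-0.05,-0.2],[0,0,30,-0.05,-0.2],[0,0,25,-0.05,-0.2],[0,0,10,0,-0.2],[0,0,10,0,-0.2],[0,0,0,0,-0.2],[0,0,0,0,-0.2]]]';python3 st.py
```

```text
time: 11.83
position: [0.4951, 0.0636, 0.0991]
tool_rot: [1.944, -2.437, 0.033]
ft_force: [0.3, 0.1, 1.0]
grip_width: 0.601
grip_force: 0.0
s 0.4837 t 0.1234 z 0.0991 yawrel 1.4688 F(d,l,z) 0.3 0.1 1.0 w 0.60 time 11.8
```

```bash
python3 -m crank '[[[0,0,0,0,-0.2],[0,0,0,0,-0.2],[0,0,0,0,-0.2]]]';python3 st.py; python3 -c "
from bench import ctrl;s=ctrl.get_state();print(s['joint_positions'].round(3),s['qd'].round(2))"
```

```text
time: 12.08
position: [0.4959, 0.0647, 0.1002]
tool_rot: [1.949, -2.437, 0.034]
ft_force: [-0.7, -0.2, -0.6]
grip_width: 0.601
grip_force: 0.0
s 0.4844 t 0.1246 z 0.1002 yawrel 1.4710 F(d,l,z) -0.6 -0.2 -0.6 w 0.60 time 12.1
[-0.068  0.116 -0.144  1.955  0.052  1.082  2.684] [ 0.02  0.   -0.02  0.    0.   -0.    0.  ]
```

Joint 7 is at its limit on that side. I'll turn the other way and push with the fingers' opposite edge.

```bash
python3 -m crank '[[[0,0,0,0.122,-0.2],[0,0,0,0.122,-0.2],[0,0,0,0.122,-0.2],[0,0,0,0.122,-0.2],[0,0,0,0.122,-0.2],[0,0,0,0.122,-0.2],[0,0,0,0.122,-0.2],[0,0,0,0.122,-0.2],[0,0,0,0.122,-0.2],[0,0,0,0.122,-0.2]]]'
python3 -m crank '[[[0,0,0,0.122,-0.2],[0,0,0,0.122,-0.2],[0,0,0,0.122,-0.2],[0,0,0,0.122,-0.2],[0,0,0,0.122,-0.2],[0,0,0,0.122,-0.2],[0,0,0,0.122,-0.2],[0,0,0,0.122,-0.2],[0,0,0,0.122,-0.2],[0,0,0,0.122,-0.2]]]'
python3 -m crank '[[[0,0,0,0.122,-0.2],[0,0,0,0.122,-0.2],[0,0,0,0.122,-0.2],[0,0,0,0.122,-0.2],[0,0,0,0.12,-0.2],[0,0,0,0,-0.2],[0,0,0,0,-0.2]]]';python3 st.py
```

```text
time: 12.92
position: [0.4958, 0.0641, 0.1001]
tool_rot: [0.191, -3.13, 0.047]
ft_force: [-0.4, -0.2, 0.4]
grip_width: 0.597
grip_force: 0.0
time: 13.75
position: [0.4958, 0.0642, 0.1001]
tool_rot: [1.632, 2.668, -0.043]
ft_force: [0.1, -0.4, 0.9]
grip_width: 0.603
grip_force: 0.0
time: 14.33
position: [0.4957, 0.0641, 0.0999]
tool_rot: [2.341, 2.064, -0.035]
ft_force: [-0.7, 1.0, -0.4]
grip_width: 0.601
grip_force: 0.0
s 0.4842 t 0.1240 z 0.0999 yawrel -1.5746 F(d,l,z) -0.8 0.9 -0.4 w 0.60 time 14.3
```

```bash
python3 -m crank '[[[0,0,30,0,-0.2],[0,0,30,0,-0.2],[0,0,0,0,-0.2],[6,0,0,0,-0.2],[8,0,0,0,-0.2],[4,0,0,0,-0.2],[3,0,0,0,-0.2],[3,0,0,0,-0.2],[2,0,0,0,-0.2],[0,0,0,0,-0.2]]]';python3 st.py; python3 -c "
from h import *;print(R.from_rotvec(ctrl.get_state()['tool_rot']).as_matrix()[:,2].round(3))"
```

```text
time: 15.17
position: [0.4993, 0.0868, 0.0397]
tool_rot: [2.344, 2.058, -0.036]
ft_force: [-0.9, -3.1, 2.4]
grip_width: 0.605
grip_force: 1.8
s 0.4850 t 0.1469 z 0.0397 yawrel -1.5783 F(d,l,z) -0.5 -3.2 2.4 w 0.60 time 15.2
[-0.003 -0.032 -0.999]
```

```bash
python3 -m crank '[[[2,0,0,0,-0.2],[3,0,0,0,-0.2],[3,0,0,0,-0.2],[3,0,0,0,-0.2],[2,0,0,0,-0.2],[1,0,0,0,-0.2],[0,0,0,0,-0.2],[0,0,0,0,-0.2]]]';python3 st.py
```

```text
time: 15.83
position: [0.4996, 0.1001, 0.0384]
tool_rot: [2.346, 2.059, -0.04]
ft_force: [-1.6, -4.5, 4.9]
grip_width: 0.601
grip_force: 2.4
s 0.4837 t 0.1602 z 0.0384 yawrel -1.5791 F(d,l,z) -1.1 -4.7 4.9 w 0.60 time 15.8
```

```bash
python3 -m crank '[[[1,0,0,0,-0.2],[0,0,0,0,-0.2],[-10,0,0,0,-0.2],[-15,0,0,0,-0.2],[0,0,-35,0,-0.2],[0,0,-35,0,-0.2],[0,0,-35,0,0.1],[28,-18,-15,0,0.1],[28,-18,-15,0,0.1],[28,-18,-15,0,0.1]]]'
python3 -m crank '[[[0,0,-10,-0.122,0.1],[0,0,-10,-0.122,0.1],[0,0,-10,-0.122,0.1],[0,0,-10,-0.122,0.1],[0,0,-10,-0.122,0.1],[0,0,-10,-0.122,0.1],[0,0,-10,-0.122,0.1],[0,0,-10,-0.122,0.1],[0,0,-10,-0.122,0.1],[0,0,-10,-0.122,0.1]]]'
python3 -m crank '[[[0,0,0,-0.122,0.1],[0,0,0,-0.122,0.1],[0,0,0,-0.115,0.1],[0,0,0,0,0.1],[0,0,0,0,0.1]]]'; python3 look.py w7 .482
```

```text
time: 16.67
position: [0.455, 0.1735, 0.1878]
tool_rot: [2.348, 2.057, -0.032]
ft_force: [1.0, -0.1, 0.0]
grip_width: 0.465
grip_force: 0.0
time: 17.5
position: [0.4555, 0.1758, 0.2868]
tool_rot: [0.737, 3.05, -0.046]
ft_force: [-0.4, 0.3, 0.4]
grip_width: 0.448
grip_force: 0.0
time: 17.92
position: [0.4556, 0.1758, 0.2863]
tool_rot: [-0.196, -3.133, 0.047]
ft_force: [-0.7, 0.2, 0.2]
grip_width: 0.453
grip_force: 0.0
s 0.4308 t 0.2299 z 0.2864 yawrel -0.0026 F(d,l,z) -0.3 0.0 -0.3 w 0.45 time 18.0
expected px [251.79441249 203.25483326]
carton s 0.4741 t-off 0.0032 yawrel 0.0111 size [101.32291412  88.20825958]
```

View pics/w7.png

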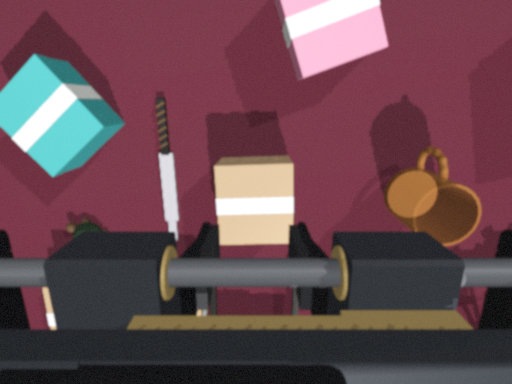

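The carton at (254,203) now looks square: yaw 0.01 rad, about 3 mm left of the centre line, far end hidden by the gripper. Next I go behind it.

```bash
python3 -m crank '[[[39,-5,0,0,0.1],[0,0,35,0,0.1],[0,0,35,0,0.1],[0,0,35,0,0.1],[0,0,35,0,0.1],[0,0,35,0,0.1],[0,0,35,0,0.1],[0,0,36,0,0.1],[0,0,0,0,0.1],[0,0,0,0,0.1]]]'; python3 st.py
```

```text
time: 18.8
position: [0.4139, 0.1673, 0.0397]
tool_rot: [-0.193, -3.129, 0.051]
ft_force: [-0.0, 0.2, 0.5]
grip_width: 0.45
grip_force: 0.0
s 0.3904 t 0.2165 z 0.0397 yawrel -0.0011 F(d,l,z) -0.0 0.2 0.5 w 0.45 time 18.8
```

```bash
python3 -m crank '[[[-10,8,0,0,0.1],[-10,0,0,0,0.1],[-6,0,0,0,0.1],[-4,0,0,0,0.1],[-4,0,0,0,0.1],[-5,0,0,0,0.1],[-6,0,0,0,0.1],[-6,0,0,0,0.1],[-6,0,0,0,0.1],[0,0,0,0,0.1]]]'; python3 st.py
python3 -m crank '[[[-5,0,0,0,0.1],[-6,0,0,0,0.1],[-6,0,0,0,0.1],[-5,0,0,0,0.1],[-3,0,0,0,0.1],[0,0,0,0,0.1]]]'; python3 st.py
```

```text
time: 19.63
position: [0.4735, 0.1689, 0.0413]
tool_rot: [-0.192, -3.133, 0.047]
ft_force: [-1.9, -0.9, 0.4]
grip_width: 0.45
grip_force: 0.7
s 0.4494 t 0.2252 z 0.0413 yawrel -0.0004 F(d,l,z) -1.8 -1.1 0.4 w 0.45 time 19.6
time: 20.13
position: [0.4977, 0.1658, 0.0408]
tool_rot: [-0.191, -3.133, 0.048]
ft_force: [-2.8, -0.0, 2.5]
grip_width: 0.448
grip_force: 1.6
s 0.4738 t 0.2252 z 0.0408 yawrel 0.0001 F(d,l,z) -2.8 -0.4 2.5 w 0.45 time 20.1
```

```bash
python3 -m crank '[[[10,0,0,0,0.1],[10,0,-10,0,0.1],[0,0,-35,0,0.1],[0,0,-35,0,0.1],[-14,0,-38,0,0.1],[-14,0,-38,0,0.1],[-14,0,-38,0,0.1],[-14,0,-38,0,0.1],[-14,0,-38,0,0.1],[-14,0,-38,0,0.1]]]'
python3 -m crank '[[[-14,0,-38,0,0.1],[-14,0,-38,0,0.1],[-7,0,-20,0,0.1],[0,0,0,0,0.1],[0,0,0,0,0.1],[0,0,0,0,0.1]]]'
cat >> look.py <<'E'
g=i["pixels"].max(2).astype(int)
for n,t in(("R",.1567),("L",.2867)):
    P=[]
    for q in np.arange(.615,.72,.002):
        x,y=proj(i,[[*(q*d+t*l),.03]])[0];y=int(round(y));a=int(x)-8
        if y>225: continue
        w=np.clip(75-g[y,a:a+17],0,None)
        if w.sum()>40:P.append(((a+np.arange(17))@w/w.sum(),y))
    if len(P)<4: continue
    W=cast(i,P,.03);k=np.polyfit(W@d,W@l,1);print(n,len(P),"slope %.4f t(.63) %.4f t(.68) %.4f"%(k[0],np.polyval(k,.63),np.polyval(k,.68)))
E
python3 look.py w8 .538
```

```text
time: 20.97
position: [0.5629, 0.1671, 0.3507]
tool_rot: [0.192, 3.135, -0.048]
ft_force: [0.6, 0.2, -0.1]
grip_width: 0.449
grip_force: 0.0
time: 21.47
position: [0.5973, 0.1662, 0.4433]
tool_rot: [-0.191, -3.133, 0.049]
ft_force: [0.5, -0.6, 0.4]
grip_width: 0.452
grip_force: 0.0
s 0.5723 t 0.2376 z 0.4428 yawrel 0.0007 F(d,l,z) -0.4 0.2 -1.5 w 0.45 time 21.5
expected px [250.7305413 127.2691253]
carton s 0.5401 t-off 0.0010 yawrel 0.0073 size [101.91220093 109.61296082]
R 53 slope -0.0020 t(.63) 0.1583 t(.68) 0.1582
L 37 slope -0.0072 t(.63) 0.2862 t(.68) 0.2858
```

View pics/w8.png

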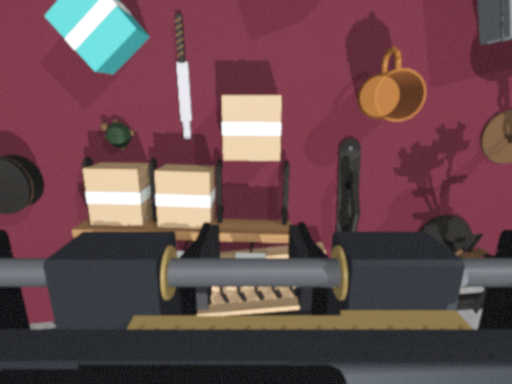

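The carton at (251,128) is in front of the lane. It is square to within 0.01 rad and 1 mm off centre, with rails at columns 218 and 286. Now I go back behind it and push it home.

```bash
python3 -m crank '[[[36,-1,0,0,0.1],[36,-1,0,0,0.1],[37,0,0,0,0.1],[0,0,38,0,0.1],[0,0,38,0,0.1],[0,0,38,0,0.1],[0,0,38,0,0.1],[0,0,38,0,0.1],[0,0,38,0,0.1],[0,0,38,0,0.1]]]'
python3 -m crank '[[[0,0,38,0,0.1],[0,0,38,0,0.1],[0,0,38,0,0.1],[0,0,20,0,0.1],[0,0,0,0,0.1],[0,0,0,0,0.1]]]'; python3 st.py
```

```text
time: 22.35
position: [0.4863, 0.1688, 0.1756]
tool_rot: [-0.19, -3.132, 0.049]
ft_force: [0.2, -0.7, 0.1]
grip_width: 0.449
grip_force: 0.0
time: 22.85
position: [0.4856, 0.1647, 0.0432]
tool_rot: [-0.19, -3.13, 0.05]
ft_force: [0.6, -0.0, 0.1]
grip_width: 0.452
grip_force: 0.0
s 0.4620 t 0.2226 z 0.0432 yawrel 0.0009 F(d,l,z) 0.6 0.1 0.1 w 0.45 time 22.9
```

```bash
python3 -m crank '[[[-5,0,0,0,0.1],[-5,0,0,0,0.1],[-4,0,0,0,0.1],[-5,0,0,0,0.1],[-6,0,0,0,0.1],[-7,0,0,0,0.1],[-7,0,0,0,0.1],[-7,0,0,0,0.1],[-7,0,0,0,0.1],[-7,0,0,0,0.1]]]'; python3 st.py
python3 -m crank '[[[-7,0,0,0,0.1],[-7,0,0,0,0.1],[-7,0,0,0,0.1],[-7,0,0,0,0.1],[-7,0,0,0,0.1],[-7,0,0,0,0.1],[-6,0,0,0,0.1],[-5,0,0,0,0.1],[0,0,0,0,0.1]]]'; python3 st.py
```

```text
time: 23.68
position: [0.5466, 0.159, 0.0458]
tool_rot: [-0.19, -3.131, 0.047]
ft_force: [-5.2, 0.9, 4.4]
grip_width: 0.452
grip_force: 3.2
s 0.5232 t 0.2243 z 0.0458 yawrel 0.0010 F(d,l,z) -5.3 0.3 4.4 w 0.45 time 23.7
time: 24.43
position: [0.6008, 0.1521, 0.0458]
tool_rot: [-0.191, -3.134, 0.046]
ft_force: [-1.2, 0.6, -0.1]
grip_width: 0.451
grip_force: 0.8
s 0.5778 t 0.2241 z 0.0458 yawrel 0.0005 F(d,l,z) -1.2 0.5 -0.1 w 0.45 time 24.4
```

Going well. Slow approach to the board now, watching the force.

```bash
python3 -m crank '[[[-4,0,0,0,0.1],[-4,0,0,0,0.1],[-3,0,0,0,0.1],[-3,0,0,0,0.1],[-3,0,0,0,0.1],[-3,0,0,0,0.1],[0,0,0,0,0.1]]]'; python3 st.py
python3 -m crank '[[[-2,0,0,0,0.1],[-2,0,0,0,0.1],[-2,0,0,0,0.1],[0,0,0,0,0.1]]]'; python3 st.py
```

```text
time: 25.02
position: [0.6195, 0.1498, 0.0453]
tool_rot: [-0.19, -3.133, 0.047]
ft_force: [-4.5, 1.3, 3.6]
grip_width: 0.448
grip_force: 2.0
s 0.5967 t 0.2241 z 0.0453 yawrel 0.0008 F(d,l,z) -4.7 0.7 3.6 w 0.45 time 25.0
time: 25.35
position: [0.6252, 0.1491, 0.0451]
tool_rot: [-0.19, -3.133, 0.047]
ft_force: [-5.2, 1.1, 4.6]
grip_width: 0.455
grip_force: 2.4
s 0.6024 t 0.2240 z 0.0451 yawrel 0.0010 F(d,l,z) -5.3 0.4 4.6 w 0.45 time 25.4
```

```bash
python3 -m crank '[[[-2,0,0,0,0.1],[-2,0,0,0,0.1],[0,0,0,0,0.1]]]'; python3 st.py
```

```text
time: 25.6
position: [0.6292, 0.1485, 0.045]
tool_rot: [-0.19, -3.133, 0.047]
ft_force: [-4.4, 1.9, 3.8]
grip_width: 0.45
grip_force: 2.4
s 0.6064 t 0.2240 z 0.0450 yawrel 0.0009 F(d,l,z) -4.6 1.4 3.8 w 0.45 time 25.6
```

```bash
for k in 1; do python3 -m crank '[[[-2,0,0,0,0.1],[-1.5,0,0,0,0.1],[0,0,0,0,0.1]]]'; python3 st.py; done
```

```text
time: 25.85
position: [0.6315, 0.1483, 0.045]
tool_rot: [-0.19, -3.13, 0.048]
ft_force: [-8.0, 2.2, 6.1]
grip_width: 0.452
grip_force: 4.0
s 0.6087 t 0.2240 z 0.0450 yawrel 0.0010 F(d,l,z) -8.2 1.2 6.1 w 0.45 time 25.9
```

```bash
python3 -m crank '[[[-2,0,0,0,0.1],[-1.5,0,0,0,0.1],[0,0,0,0,0.1]]]'; python3 st.py
```

```text
time: 26.1
position: [0.6315, 0.1483, 0.0449]
tool_rot: [-0.188, -3.123, 0.049]
ft_force: [-16.7, 1.2, 13.1]
grip_width: 0.448
grip_force: 8.4
s 0.6088 t 0.2241 z 0.0449 yawrel 0.0014 F(d,l,z) -16.7 -0.8 13.1 w 0.45 time 26.1
```

```bash
python3 -m crank '[[[-1.5,0,0,0,0.1],[-1.5,0,0,0,0.1],[0,0,0,0,0.1]]]'; python3 st.py
```

```text
time: 26.35
position: [0.6316, 0.1484, 0.0449]
tool_rot: [-0.188, -3.117, 0.05]
ft_force: [-23.9, 1.1, 19.0]
grip_width: 0.452
grip_force: 12.0
s 0.6089 t 0.2242 z 0.0449 yawrel 0.0015 F(d,l,z) -23.8 -1.8 19.0 w 0.45 time 26.4
```

Firm stop at the board, so it is home. I'll back away straight and check.

```bash
python3 -m crank '[[[3,0,0,0,0.1],[4,0,0,0,0.1],[8,0,0,0,0.1],[15,0,0,0,0.1],[25,0,0,0,0.1],[0,0,-30,0,0.1],[0,0,-38,0,0.1],[0,0,-38,0,0.1],[0,0,-38,0,0.1],[0,0,-38,0,0.1]]]'
python3 -m crank '[[[0,0,-38,0,0.1],[0,0,-38,0,0.1],[-15,0,-38,0,0.1],[-20,0,-38,0,0.1],[-20,0,-38,0,0.1],[0,0,-30,0,0.1],[0,0,0,0,0.1],[0,0,0,0,0.1],[0,0,0,0,0.1]]]'
python3 look.py w9 .675
```

```text
time: 27.18
position: [0.5862, 0.1584, 0.2288]
tool_rot: [0.192, 3.134, -0.048]
ft_force: [0.5, -0.4, -0.2]
grip_width: 0.45
grip_force: 0.0
time: 27.93
position: [0.6402, 0.1588, 0.4434]
tool_rot: [-0.191, -3.134, 0.048]
ft_force: [0.5, -0.6, -0.7]
grip_width: 0.448
grip_force: 0.0
s 0.6157 t 0.2355 z 0.4427 yawrel 0.0004 F(d,l,z) 0.8 0.2 -0.1 w 0.45 time 28.0
expected px [251.92223078 179.82029653]
carton s 0.6729 t-off 0.0001 yawrel 0.0058 size [101.2824173 103.5616684]
R 53 slope -0.0199 t(.63) 0.1592 t(.68) 0.1582
L 45 slope -0.0062 t(.63) 0.2861 t(.68) 0.2858
```

View pics/w9.png

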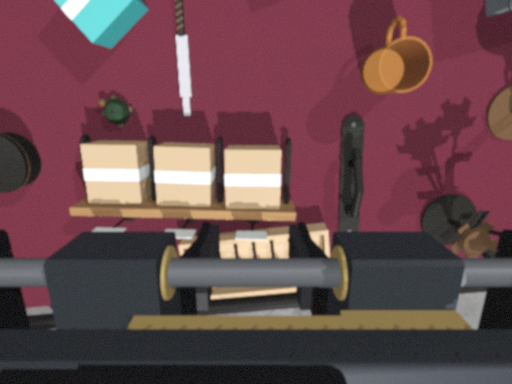

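The carton at (253,177) stands in line with its two neighbours and flush with the board. It is square to 0.006 rad, centred between the rails, and the hand is clear.

```bash
python3 -c "
from bench import job;print(job.close_job())"
```

```text
the job is handed in; nothing more can be done
None
```

The carton is home in the empty lane: flush against the back board, within about 1 mm of the centre line, square to about 0.01 rad, and released. The job was handed in at about 28 s; the hand-in returned no verdict.

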